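# Show the apprentice which handle goes in which hole

### The job

Ring the desk bell to call the apprentice by pressing the push knob on its top down and letting it come back up. Then point at the shortest of the three wooden tool handles with the fingertips about 2 cm above its top, for at least two seconds, and then in the same way point from above at the widest hole in the drilled block, for at least two seconds, and finish there, still pointing at it. Apart from the bell, do not touch, lift or move anything on the bench, and point at none of the other handles or holes.

Things in the scene. Friction and masses are not known exactly. Their poses are not given: they have to be found in the camera images.
- bell: Fixed brass desk bell: round base 84 mm across, domed, 40 mm high, with a round dark steel push knob on top. Origin at the centre of its underside on the bench; z up
- bell_press (a point): Centre of the flat top of the bell's push knob (24 mm across), 55 mm above the bench when up; it moves down with the knob
- plunger (a joint): Travel of the bell's push knob, m: 0 = up, 0.006 = fully down against its stop; springs back by itself; needs about 0.7 N to start and 5 N to go fully down. The bell rings beyond 0.004
- short_handle: The shortest of three loose turned pale-wood tool handles with a brass ferrule at the upper end, standing upright on a cork pad in mixed order, about 85 mm apart; 80 mm tall, 37 mm across at the foot, 23 mm at the ferrule; origin at the centre of its underside (6 mm above the bench, on the pad), z up along the handle
- short_handle_top (a point): Centre of the top face of the shortest handle's ferrule, 80 mm above its foot, 86 mm above the bench
- mid_handle: The middle of three loose turned pale-wood tool handles with a brass ferrule at the upper end, standing upright on a cork pad in mixed order, about 85 mm apart; 112 mm tall, 37 mm across at the foot; origin at the centre of its underside (6 mm above the bench, on the pad), z up along the handle
- mid_handle_top (a point): Centre of the top of the middle handle, 118 mm above the bench
- tall_handle: The tallest of three loose turned pale-wood tool handles with a brass ferrule at the upper end, standing upright on a cork pad in mixed order, about 85 mm apart; 145 mm tall, 37 mm across at the foot; origin at the centre of its underside (6 mm above the bench, on the pad), z up along the handle
- tall_handle_top (a point): Centre of the top of the tallest handle, 151 mm above the bench
- block: Fixed pale-wood drilled block, 60 x 160 x 36 mm (x, y, z), long along its own y, turned any way about the vertical; three blind dark-bottomed holes 26 mm deep in a row in its top. Origin at the centre of its underside on the bench
- block_hole0 (a point): Centre of the mouth of the widest hole, 30 mm across, 36 mm above the bench, at block y = -50 mm (an end hole)
- block_hole1 (a point): Centre of the mouth of the middle hole, 18 mm across, at block y = 0
- block_hole2 (a point): Centre of the mouth of the narrowest hole, 10 mm across, at block y = +48 mm (the other end)
- cup: Bystander: loose small white ceramic cup, 64 mm across, 50 mm high; origin at the centre of its underside
- disc: Bystander: loose dark-wood disc, 90 mm across, 35 mm high, on the far side beyond the handles; origin at the centre of its underside
- hammer: Bystander: loose hammer, 250 mm long, lying flat at the far edge; origin near the middle of its length, underside; its x runs along it towards the head
Mind the look-alikes: they are no part of the job. Several things have the shape of the bell; the one meant has the colours described above. Leave any red look-alike of the block alone.

How it is judged:
By the outcome, as a careful person would: the job done as asked, in the order asked, and still so for the second after the job is handed in, with the robot touching nothing.
It also fails if it takes over 56 s, if anything falls off the work surface, if the arm or the gripper's body presses on something with over 40 N, if the wrist force passes 120 N, or if a joint passes its speed limit or range.

### The arm

A 6-joint arm with a two-finger parallel gripper is mounted at the origin on the work surface. World frame = base frame: x ahead of the robot, y to its left, z up, the work surface at z = 0. Lengths are in mm, angles in rad, forces in N, time in s.
With the tool pointing down it reaches from about 400 to 925 mm from the base axis. Payload 12.5 kg.
Tool frame: the origin (TCP) lies between the finger pads, 19 mm behind the fingertips; this is the grasp point; z points along the fingers, y is the line along which they close (so a half turn about z gives the same grasp; the last joint's range is limited). The gripper opens to 95 mm and grips with 3 to 60 N. Pads are 20 mm wide; open, the fingers measure 119 mm over their backs; the gripper's body (75 mm by 180 mm) begins 59 mm behind the grasp point.
Start: joints at [1.007, 0.491, 1.559, -0, 1.092, -0.106], TCP at [276.221, 560.666, 233.461] pointing down, gripper open.
Joint ranges: [-3.1, 3.1], [-0.84, 2.19], [0.05, 2.79], [-1.13, 4.28], [0.06, 2.93], [-2.69, 2.69]. Speed limits (rad/s): [2.22, 2.22, 2.79, 3.14, 3.14, 3.14].

### API

Orientations are given as [roll, pitch, yaw] about the fixed x, y, z axes, in that order (R = Rz(yaw) Ry(pitch) Rx(roll)).
In Python, from cell import env, optics gives the robot as it stands.
- The arm moves only by the tool step_arm, never from a script. Its argument "moves" is a list of rows, each an object of numbers: "tx", "ty", "tz": the shift along the tool's x, y, z in mm; "roll": the turn about the tool's z in rad. In form: [{"tx": .., "ty": .., "tz": .., "roll": ..}, ...]. A call has 1 to 12 rows; each row is the pose to reach, as a shift and turn from the pose commanded when the call began, along the tool's axes at that moment; what a row does not reach only later rows make up. A row lasts 1/12 s, in which the tool goes at most 41.7 mm and 7.16 degrees, less where a joint would pass 70% of its speed; a pose out of reach is approached as far as the arm can. A call with a gripper value outside its range is refused whole. "grip" is the finger opening in mm, from 0 to 95.1, set as the call begins (left out, the last holds). The fingers move at their own pace and stop on an object; the grip force is fixed at half the most. Time passes only in rows, so rows that repeat a pose let the fingers close. It gives the time, the measured TCP pose, the force, the opening and the grip force at its end, in the units of the state.
- env.state(): the state, without advancing time (a new reading comes with each control period).
- optics.read_camera(name): name is "side" or "top" or "wrist"; returns a dict with "pixels" (384x512x3 uint8, blue, green, red), "mtx" (3x3 intrinsics, pixels), "view" (4x4, takes a point from world to camera coordinates). Camera axes: x right, y down, z forward; pixel columns grow to the right and rows downward; lengths in mm; the calibration is good to about 2 mm. A picture is of the moment at which its call begins. There is no depth.
- env.job_done(): hands the job in; it is judged then, once.
The state is a dict: "t": time; "joints": joint angles; "qvel": joint speeds; "tau": joint torques, N m; "eef_pos": TCP position; "tcp_rot": TCP orientation; "ft_force": force on the tool from outside, world axes, zero at the start; "moment": the same for the moment, N m; "opening": opening from 0.0 (shut) to 1.0 (fully open); "grip_force": force on a finger pad.
Only numpy, scipy, OpenCV 4.12 (cv2) and the standard library are available. Lean on these libraries where they do the work, as an engineer would, in place of code of your own. Each camera call takes 0.05 s, during which the arm holds its last target. There are 200 camera calls.

## Working session

There is one attempt and no reset: what is moved stays moved. The work goes in short steps, Python scripts to look and compute and a tool call to move; the robot and the scene stay as the last step left them, time stands still between calls to the robot, and variables do not carry over. Pictures are saved under pics/ and viewed, at most 10 in all, crops included, and the job is handed in when it is done.

Besides the shell and the picture viewer there is one more tool, called after "Request:" as a command line: name --argument value ..., lists and objects as JSON in quotes. step_arm: Moves the arm, as the interface text tells. Its arguments: {"type":"object","properties":{"moves":{"type":"array"},"grip":{"type":"number"}},"required":["moves"]}

```bash
mkdir -p pics; ls; cat > h.py <<'E'
import numpy as np, cv2
from cell import env, optics
def shot(n,f=None):
    d=optics.read_camera(n)
    if f: cv2.imwrite('pics/'+f,d['pixels'])
    np.savez('pics/'+n+'.npz',**d); return d
def load(n): return dict(np.load('pics/'+n+'.npz'))
def ray(d,u,v):
    V=d['view'];R=V[:3,:3];c=-R.T@V[:3,3]
    return c,R.T@np.linalg.inv(d['mtx'])@np.array([u,v,1.])
def onz(d,u,v,z):
    c,r=ray(d,u,v);return c+r*(z-c[2])/r[2]
def tri(*obs):
    A=np.zeros((3,3));b=np.zeros(3)
    for d,u,v in obs:
        c,r=ray(d,u,v);r/=np.linalg.norm(r);P=np.eye(3)-np.outer(r,r);A+=P;b+=P@c
    p=np.linalg.solve(A,b)
    return p,[proj(d,p)-np.array([u,v]) for d,u,v in obs]
def proj(d,p):
    q=d['mtx']@(d['view']@np.r_[p,1])[:3];return q[:2]/q[2]
E
python3 - <<'E'
from h import *
for n in('top','side'):
    d=shot(n,n+'0.png');print(n,ray(d,256,192)[0].round())
s=env.state();print(s['t'],s['eef_pos'],s['tcp_rot'],s['opening'])
E
```

```text
pics
top [ 388.  -69. 1160.]
side [ 252. -707.  732.]
0.1 [276.11381885 560.47618069 232.93392195] [-3.14059186e+00 -9.33303433e-05  2.68377857e+00] 1.001084423690459
```

View pics/top0.png

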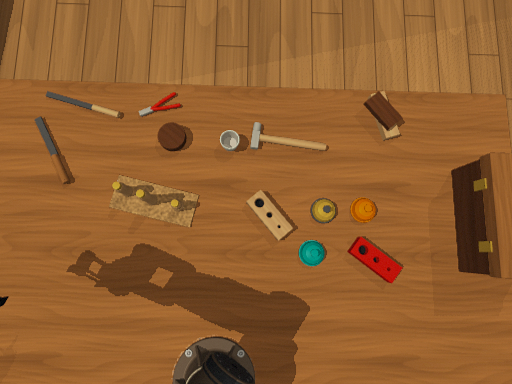

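View pics/side0.png

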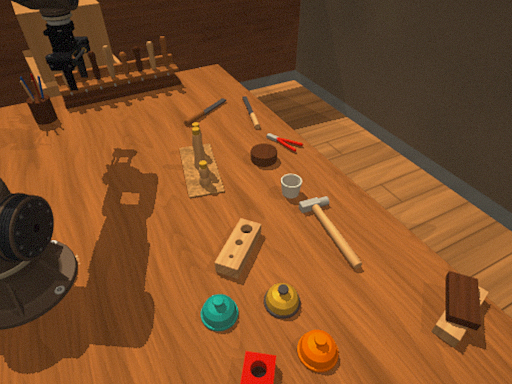

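Top view: the candidates are bells at (323,210) yellow with dark knob, (363,210) orange and (312,253) teal; blocks at (270,215) pale and (375,259) red; and handle ferrules at (117,186), (140,194) and (175,204). In the side view the brass bell is at (282,299), the pale block at (240,248), and the handles are around (196,128) and (203,164). I choose the brass bell with the dark knob and the pale block, and will check them and the handles in one close composite.

```bash
python3 - <<'E'
from h import *
t=load('top');s=load('side')
def c(d,x,y,w,h): return cv2.resize(d['pixels'][y:y+h,x:x+w],(400,300),interpolation=cv2.INTER_CUBIC)
a=np.hstack([c(t,100,165,104,78),c(s,160,112,80,60+0)])
b=np.hstack([c(t,240,172,112,84),c(s,208,210,120,115-25)])
b=np.hstack([c(t,240,172,112,84),c(s,200,215,140,105)])
cv2.imwrite('pics/crop1.png',np.vstack([a,b]))
E
```

```text
(no output)
```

View pics/crop1.png

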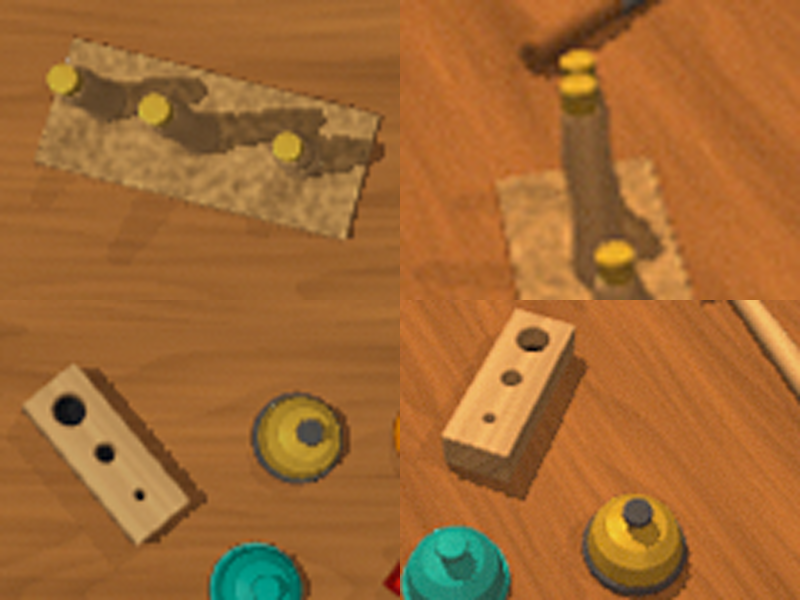

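The crop shows the brass bell's dark knob at top (327,209) and side (283,290). The widest hole is at top (259,203) and side (247,229). The ferrules are at top (116,186), (140,193) and (175,203), and side (196,124), (196,128) and (203,162). Next I triangulate from mask centroids.

```bash
python3 - <<'E'
from h import *
t=load('top');s=load('side')
def blob(d,box,f,dx=0):
    x,y,w,h=box;p=d['pixels'][y:y+h,x:x+w];hsv=cv2.cvtColor(p,cv2.COLOR_BGR2HSV).astype(int)
    m=f(hsv).astype(np.uint8);n,l,st,c=cv2.connectedComponentsWithStats(m)
    return [(c[i][0]+x,c[i][1]+y,st[i][4],st[i][2],st[i][3]) for i in range(1,n) if st[i][4]>8]
yel=lambda h:(h[...,0]>20)&(h[...,0]<33)&(h[...,1]>140)&(h[...,2]>165)
dark=lambda h:(h[...,2]<110)&(h[...,1]<110)
hole=lambda h:h[...,2]<110
for nm,d,b,f in[('ferT',t,(105,175,85,40),yel),('ferS',s,(185,118,30,60),yel),('knobT',t,(319,202,15,13),dark),('knobS',s,(275,283,18,15),dark),
  ('holeT',t,(250,193,40,45),hole),('holeS',s,(225,222,35,45),lambda h:h[...,2]<135)]:
    print(nm,[tuple(round(float(k),1) for k in q) for q in blob(d,b,f)])
T=[(116.4,185.8),(140,193.3),(174.6,203.2)];S=[(195.6,124.4),(195.6,129),(203,162)]
for i,a in enumerate(T):
    for b in S:
        p,e=tri((t,*a),(s,*b));print(i,b,p.round(1),[k.round(1) for k in e])
for a,b in[((327,209),(283,290)),((259.3,202.8),(246.6,229))]:
    p,e=tri((t,*a),(s,*b));print(p.round(1),[k.round(1) for k in e])
E
```

```text
ferT [(115.7, 185.0, 42.0, 8.0, 7.0), (139.4, 192.9, 47.0, 8.0, 7.0), (173.9, 202.7, 41.0, 7.0, 7.0)]
ferS []
knobT [(326.3, 208.7, 39.0, 7.0, 7.0)]
knobS [(282.9, 289.1, 72.0, 10.0, 9.0)]
holeT [(277.6, 206.4, 115.0, 25.0, 30.0), (258.9, 202.4, 64.0, 9.0, 9.0), (269.0, 214.4, 25.0, 5.0, 6.0), (286.7, 235.1, 16.0, 7.0, 6.0)]
holeS [(246.1, 228.6, 72.0, 11.0, 8.0), (251.8, 251.9, 336.0, 20.0, 38.0), (238.4, 241.9, 25.0, 6.0, 5.0)]
0 (195.6, 124.4) [569.5 296.5 116. ] [array([ 0.2, -0.7]), array([-0.7,  0.1])]
0 (195.6, 129) [571.8 304.6  93.9] [array([ 0.1, -0.2]), array([-0.2,  0. ])]
0 (203, 162) [605.8 372.  -99.1] [array([ 0.1, -0.4]), array([-0.4,  0.1])]
1 (195.6, 124.4) [541.5 211.3 168.4] [array([ 0.3, -1. ]), array([-1. ,  0.2])]
1 (195.6, 129) [543.  217.1 149.2] [array([ 0.2, -0.5]), array([-0.5,  0.1])]
1 (203, 162) [568.9 263.4 -15.3] [array([ 0.2, -0.7]), array([-0.7,  0.1])]
2 (195.6, 124.4) [506.8 101.6 235.7] [array([ 0.3, -1. ]), array([-1. ,  0.2])]
2 (195.6, 129) [507.6 104.8 219.9] [array([ 0.2, -0.5]), array([-0.6,  0.1])]
2 (203, 162) [524.9 129.   88.2] [array([ 0.2, -0.7]), array([-0.8,  0.1])]
[ 519.5 -341.9   52.3] [array([ 0.1, -0.4]), array([-0.6,  0.1])]
[ 538.1 -129.3   35. ] [array([ 0.2, -0.6]), array([-0.8,  0.2])]
```

Each point matches its stated height. The short handle top is (525,129,88), tall (543,217,149) and mid (572,305,94 to 116), spaced about 85 mm. The bell knob is (520,-342,52) and the wide hole (538,-129,35). I go high to a waypoint, then to a point above the bell with the gripper shut.

```bash
cat >> h.py <<'E'
from scipy.spatial.transform import Rotation as Ro
def go(x,y,z,p=None):
    s=env.state();p=s['eef_pos'] if p is None else p
    d=Ro.from_euler('xyz',s['tcp_rot']).as_matrix().T@(np.array([x,y,z])-p);print(s['t'],np.round(s['eef_pos'],1),'shift',d.round(1))
E
python3 - <<'E'
from h import *
go(510,60,250);go(520,-342,130,np.array([510,60,250.]))
E
```

```text
0.1 [276.1 560.5 232.9] shift [-431.  -345.6  -16.8]
0.1 [276.1 560.5 232.9] shift [-186.7 -356.1  120.3]
```

Request:
step_arm --moves '[{"tx": -431, "ty": -346, "tz": -17}, {"tx": -431, "ty": -346, "tz": -17}, {"tx": -431, "ty": -346, "tz": -17}, {"tx": -431, "ty": -346, "tz": -17}, {"tx": -431, "ty": -346, "tz": -17}, {"tx": -431, "ty": -346, "tz": -17}, {"tx": -431, "ty": -346, "tz": -17}, {"tx": -431, "ty": -346, "tz": -17}, {"tx": -431, "ty": -346, "tz": -17}, {"tx": -431, "ty": -346, "tz": -17}, {"tx": -431, "ty": -346, "tz": -17}, {"tx": -431, "ty": -346, "tz": -17}]' --grip 0

```text
validation failed for argument at $.mo...
```

```bash
python3 - <<'E'
from h import *
print(env.state()['opening'],env.state()['tcp_rot']);go(520,-342,150)
E
```

```text
1.001084423690459 [-3.14059186e+00 -9.33303433e-05  2.68377857e+00]
0.1 [276.1 560.5 232.9] shift [-617.7 -701.7   83.6]
```

Request:
step_arm --moves '[{"tx": -431, "ty": -346, "tz": -17, "roll": 0}, {"tx": -431, "ty": -346, "tz": -17, "roll": 0}, {"tx": -431, "ty": -346, "tz": -17, "roll": 0}, {"tx": -431, "ty": -346, "tz": -17, "roll": 0}, {"tx": -431, "ty": -346, "tz": -17, "roll": 0}, {"tx": -431, "ty": -346, "tz": -17, "roll": 0}, {"tx": -431, "ty": -346, "tz": -17, "roll": 0}, {"tx": -431, "ty": -346, "tz": -17, "roll": 0}, {"tx": -431, "ty": -346, "tz": -17, "roll": 0}, {"tx": -431, "ty": -346, "tz": -17, "roll": 0}, {"tx": -431, "ty": -346, "tz": -17, "roll": 0}, {"tx": -431, "ty": -346, "tz": -17, "roll": 0}]' --grip 0

```text
t: 1.1
eef_pos: [487.9, 105.7, 248.8]
tcp_rot: [3.142, -0.0, 2.684]
ft_force: [0.9, 0.1, -0.5]
opening: 0.216
grip_force: 0.0
```

```bash
python3 - <<'E'
from h import *
go(520,-342,160)
E
```

```text
1.1 [487.9 105.7 248.8] shift [-226.7 -387.4   88.8]
```

Request:
step_arm --moves '[{"tx": -227, "ty": -387, "tz": 89, "roll": 0}, {"tx": -227, "ty": -387, "tz": 89, "roll": 0}, {"tx": -227, "ty": -387, "tz": 89, "roll": 0}, {"tx": -227, "ty": -387, "tz": 89, "roll": 0}, {"tx": -227, "ty": -387, "tz": 89, "roll": 0}, {"tx": -227, "ty": -387, "tz": 89, "roll": 0}, {"tx": -227, "ty": -387, "tz": 89, "roll": 0}, {"tx": -227, "ty": -387, "tz": 89, "roll": 0}, {"tx": -227, "ty": -387, "tz": 89, "roll": 0}, {"tx": -227, "ty": -387, "tz": 89, "roll": 0}, {"tx": -227, "ty": -387, "tz": 89, "roll": 0}, {"tx": -227, "ty": -387, "tz": 89, "roll": 0}]'

```text
t: 2.1
eef_pos: [519.6, -345.6, 157.6]
tcp_rot: [-3.141, -0.0, 2.68]
ft_force: [-0.3, 1.0, -0.7]
opening: 0.002
grip_force: 0.0
```

```bash
python3 - <<'E'
from h import *
d=shot('wrist','w1.png');print(env.state()['eef_pos'],env.state()['opening'])
p=[(520,-342,55),tuple(env.state()['eef_pos']-[0,0,19])]
print([proj(d,np.array(q)).round(1) for q in p])
E
```

```text
[ 519.34510265 -342.63194128  158.05684634] 0.005435975125857286
[array([259.5, 191.4]), array([259.8, 231.9])]
```

View pics/w1.png

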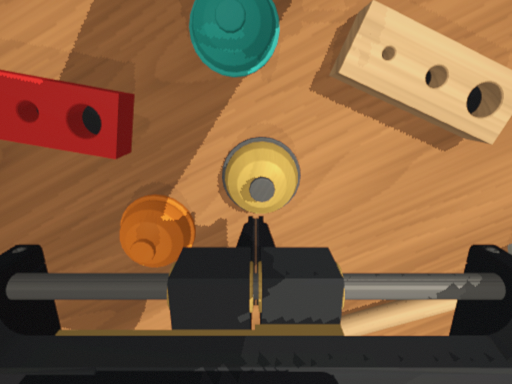

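The wrist view shows the knob at (262,189), 2 to 3 px from the predicted spot, and the wide hole at (484,100). I refine both.

```bash
python3 - <<'E'
from h import *
d=load('wrist');t=load('top');s=load('side')
hsv=cv2.cvtColor(d['pixels'],cv2.COLOR_BGR2HSV)
m=((hsv[...,1]<90)&(hsv[...,2]<140)).astype(np.uint8)[172:206,245:280]
n,l,st,c=cv2.connectedComponentsWithStats(m);i=1+st[1:,4].argmax();u,v=c[i]+[245,172];print(u,v,st[i])
print(onz(d,u,v,55),tri((d,u,v),(t,326.3,208.7),(s,282.9,288.5)))
print(tri((d,484,100),(t,258.9,202.4),(s,246.1,228.6)),onz(d,484,100,36))
x,y,_=onz(d,u,v,55);go(round(x),round(y),85)
E
```

```text
261.39830508474574 189.05084745762713 [  4   5  26  25 472]
[ 518.73361572 -339.48381887   55.        ] (array([ 520.02634958, -339.51205269,   53.8156874 ]), [array([0.5752457 , 0.83837498]), array([ 0.19544817, -0.30035261]), array([-0.82354604,  0.311729  ])])
(array([ 538.41382417, -127.71037949,   35.06791644]), [array([0.08103504, 0.16162083]), array([ 0.12085938, -0.34879943]), array([-0.48929291,  0.13057437])]) [ 537.92662247 -128.35646227   36.        ]
2.15 [ 519.3 -342.6  158.1] shift [ 1.8  3.1 73.1]
```

Request:
step_arm --moves '[{"tx": 2, "ty": 3, "tz": 25, "roll": 0}, {"tx": 2, "ty": 3, "tz": 50, "roll": 0}, {"tx": 2, "ty": 3, "tz": 65, "roll": 0}, {"tx": 2, "ty": 3, "tz": 73, "roll": 0}, {"tx": 2, "ty": 3, "tz": 76, "roll": 0}, {"tx": 2, "ty": 3, "tz": 78, "roll": 0}, {"tx": 2, "ty": 3, "tz": 80, "roll": 0}, {"tx": 2, "ty": 3, "tz": 80, "roll": 0}, {"tx": 2, "ty": 3, "tz": 80, "roll": 0}]'

```text
t: 2.9
eef_pos: [519.9, -336.2, 80.5]
tcp_rot: [-3.141, 0.001, 2.684]
ft_force: [0.8, -0.4, -0.5]
opening: 0.007
grip_force: 0.0
```

```bash
python3 - <<'E'
from h import *
shot('wrist');go(519,-339.5,69)
d=load('wrist');print(proj(d,np.array([519,-339.5,55])))
hsv=cv2.cvtColor(d['pixels'],cv2.COLOR_BGR2HSV)
cv2.imwrite('pics/w2.png',d['pixels'][100:384,130:390])
E
```

```text
2.95 [ 519.9 -336.2   80.5] shift [-0.6 -3.3 11.5]
[250.58797539 230.19043574]
```

View pics/w2.png

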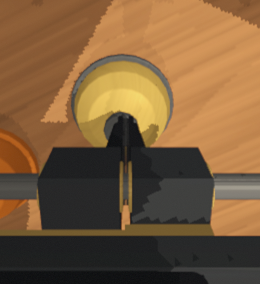

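The fingertips sit over the dark knob, crop (120,130), about 3 mm off centre. I correct that and press slowly.

Request:
step_arm --moves '[{"tx": -1, "ty": -3, "tz": 2, "roll": 0}, {"tx": -1, "ty": -3, "tz": 5, "roll": 0}, {"tx": -1, "ty": -3, "tz": 7, "roll": 0}, {"tx": -1, "ty": -3, "tz": 9, "roll": 0}, {"tx": -1, "ty": -3, "tz": 10, "roll": 0}, {"tx": -1, "ty": -3, "tz": 11, "roll": 0}, {"tx": -1, "ty": -3, "tz": 12, "roll": 0}, {"tx": -1, "ty": -3, "tz": 12, "roll": 0}, {"tx": -1, "ty": -3, "tz": 12, "roll": 0}]'

```text
t: 3.7
eef_pos: [519.3, -339.5, 68.1]
tcp_rot: [-3.141, 0.001, 2.684]
ft_force: [-2.0, -1.3, 5.5]
opening: 0.009
grip_force: 2.7
```

It is fully down (68.1, about 6 N at the stop). Now I release, rise straight up, and look.

Request:
step_arm --moves '[{"tx": 0, "ty": 0, "tz": -5, "roll": 0}, {"tx": 0, "ty": 0, "tz": -15, "roll": 0}, {"tx": 0, "ty": 0, "tz": -40, "roll": 0}, {"tx": 0, "ty": 0, "tz": -75, "roll": 0}, {"tx": 0, "ty": 0, "tz": -110, "roll": 0}, {"tx": 0, "ty": 0, "tz": -145, "roll": 0}, {"tx": 0, "ty": 0, "tz": -172, "roll": 0}, {"tx": 0, "ty": 0, "tz": -172, "roll": 0}, {"tx": 0, "ty": 0, "tz": -172, "roll": 0}]'

```text
t: 4.45
eef_pos: [519.3, -339.0, 241.5]
tcp_rot: [-3.141, 0.002, 2.684]
ft_force: [-0.5, 0.4, -0.4]
opening: 0.008
grip_force: 0.0
```

```bash
python3 - <<'E'
from h import *
s=shot('side');t=load('top')
hsv=cv2.cvtColor(s['pixels'],cv2.COLOR_BGR2HSV).astype(int)[283:298,275:293]
m=((hsv[...,2]<110)&(hsv[...,1]<110)).astype(np.uint8);n,l,st,c=cv2.connectedComponentsWithStats(m)
print(c[1:]+[275,283],st[1:,4])
go(525,128,250)
E
```

```text
[[283.04761905 289.17460317]] [63]
4.5 [ 518.9 -338.8  239.9] shift [200.8 421.4  -9.9]
```

Request:
step_arm --moves '[{"tx": 201, "ty": 421, "tz": -10, "roll": 0}, {"tx": 201, "ty": 421, "tz": -10, "roll": 0}, {"tx": 201, "ty": 421, "tz": -10, "roll": 0}, {"tx": 201, "ty": 421, "tz": -10, "roll": 0}, {"tx": 201, "ty": 421, "tz": -10, "roll": 0}, {"tx": 201, "ty": 421, "tz": -10, "roll": 0}, {"tx": 201, "ty": 421, "tz": -10, "roll": 0}, {"tx": 201, "ty": 421, "tz": -10, "roll": 0}, {"tx": 201, "ty": 421, "tz": -10, "roll": 0}, {"tx": 201, "ty": 421, "tz": -10, "roll": 0}, {"tx": 201, "ty": 421, "tz": -10, "roll": 0}, {"tx": 201, "ty": 421, "tz": -10, "roll": 0}]'

```text
t: 5.5
eef_pos: [523.8, 132.1, 248.5]
tcp_rot: [-3.141, -0.003, 2.687]
ft_force: [0.7, 0.2, 0.4]
opening: 0.004
grip_force: 0.0
```

```bash
python3 - <<'E'
from h import *
shot('wrist');d=shot('wrist','w3.png');print(env.state()['eef_pos'],proj(d,np.array([525,129,86])))
E
```

```text
[524.17141364 128.96302176 248.42617746] [254.46751754 177.69877574]
```

View pics/w3.png

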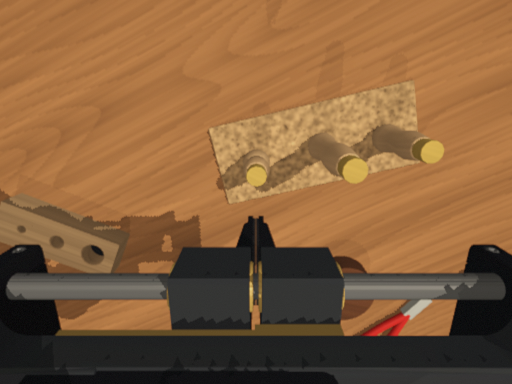

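The wrist view has the short ferrule at (257,175), tall at (354,169) and mid at (431,151). The short one's ferrule is the smallest and nearest the pad, as expected. I refine and descend.

```bash
python3 - <<'E'
from h import *
d=load('wrist');t=load('top');s=load('side')
hsv=cv2.cvtColor(d['pixels'],cv2.COLOR_BGR2HSV)
m=((hsv[...,0]>20)&(hsv[...,0]<33)&(hsv[...,1]>140)&(hsv[...,2]>165)).astype(np.uint8)[155:195,240:275]
n,l,st,c=cv2.connectedComponentsWithStats(m);i=1+st[1:,4].argmax();u,v=c[i]+[240,155];print(u,v,st[i])
print(onz(d,u,v,86),tri((d,u,v),(t,174.2,203),(s,203,162)))
x,y,_=onz(d,u,v,86);go(round(x),round(y),125)
E
```

```text
256.1324503311258 175.6887417218543 [  7  11  20  20 302]
[523.74627693 131.65204869  86.        ] (array([525.09370575, 131.18125843,  86.0811287 ]), [array([0.151622  , 1.26451911]), array([ 0.03761119, -0.50240796]), array([-0.91685316,  0.31350299])])
5.6 [524.2 129.  248.4] shift [  1.2   2.8 123.4]
```

Request:
step_arm --moves '[{"tx": 1, "ty": 2.5, "tz": 20, "roll": 0}, {"tx": 1, "ty": 2.5, "tz": 45, "roll": 0}, {"tx": 1, "ty": 2.5, "tz": 70, "roll": 0}, {"tx": 1, "ty": 2.5, "tz": 95, "roll": 0}, {"tx": 1, "ty": 2.5, "tz": 110, "roll": 0}, {"tx": 1, "ty": 2.5, "tz": 118, "roll": 0}, {"tx": 1, "ty": 2.5, "tz": 122, "roll": 0}, {"tx": 1, "ty": 2.5, "tz": 123, "roll": 0}, {"tx": 1, "ty": 2.5, "tz": 123, "roll": 0}, {"tx": 1, "ty": 2.5, "tz": 123, "roll": 0}, {"tx": 1, "ty": 2.5, "tz": 123, "roll": 0}, {"tx": 1, "ty": 2.5, "tz": 123, "roll": 0}]'

```text
t: 6.6
eef_pos: [525.4, 130.0, 127.5]
tcp_rot: [3.141, 0.001, 2.684]
ft_force: [-1.3, -0.3, 0.3]
opening: 0.0
grip_force: 0.0
```

```bash
python3 - <<'E'
from h import *
go(524.5,131.3,125);s=shot('side')
d=shot('wrist');t=shot('top')
a=cv2.resize(s['pixels'][60:210,110:310],(600,450))
b=cv2.resize(d['pixels'][100:300,130:390],(200*1,154))
cv2.imwrite('pics/c3.png',a)
E
```

```text
6.6 [525.4 130.  127.5] shift [1.4 0.8 2.5]
```

View pics/c3.png

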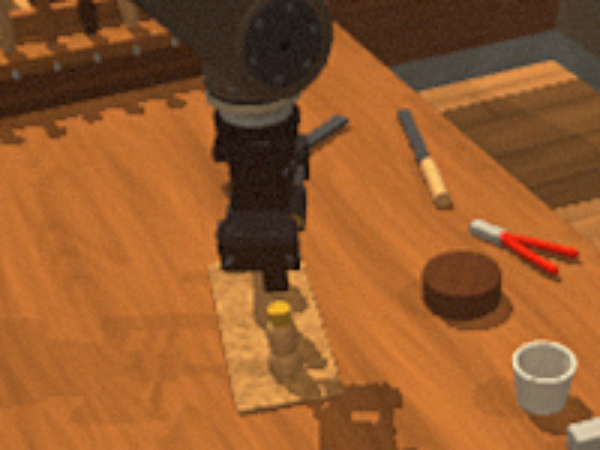

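The fingertips are straight above the short handle's ferrule at crop (278,310), with a small gap and nothing touched. I trim by about 2 mm and dwell three seconds.

Request:
step_arm --moves '[{"tx": 1, "ty": 1, "tz": 2, "roll": 0}, {"tx": 1, "ty": 1, "tz": 2, "roll": 0}, {"tx": 1, "ty": 1, "tz": 2, "roll": 0}, {"tx": 1, "ty": 1, "tz": 2, "roll": 0}, {"tx": 1, "ty": 1, "tz": 2, "roll": 0}, {"tx": 1, "ty": 1, "tz": 2, "roll": 0}, {"tx": 1, "ty": 1, "tz": 2, "roll": 0}, {"tx": 1, "ty": 1, "tz": 2, "roll": 0}, {"tx": 1, "ty": 1, "tz": 2, "roll": 0}, {"tx": 1, "ty": 1, "tz": 2, "roll": 0}, {"tx": 1, "ty": 1, "tz": 2, "roll": 0}, {"tx": 1, "ty": 1, "tz": 2, "roll": 0}]'

```text
t: 7.75
eef_pos: [524.7, 131.2, 124.8]
tcp_rot: [3.142, -0.0, 2.684]
ft_force: [-0.4, 0.0, -0.6]
opening: 0.008
grip_force: 0.0
```

Request:
step_arm --moves '[{"tx": 0, "ty": 0, "tz": 0, "roll": 0}, {"tx": 0, "ty": 0, "tz": 0, "roll": 0}, {"tx": 0, "ty": 0, "tz": 0, "roll": 0}, {"tx": 0, "ty": 0, "tz": 0, "roll": 0}, {"tx": 0, "ty": 0, "tz": 0, "roll": 0}, {"tx": 0, "ty": 0, "tz": 0, "roll": 0}, {"tx": 0, "ty": 0, "tz": 0, "roll": 0}, {"tx": 0, "ty": 0, "tz": 0, "roll": 0}, {"tx": 0, "ty": 0, "tz": 0, "roll": 0}, {"tx": 0, "ty": 0, "tz": 0, "roll": 0}, {"tx": 0, "ty": 0, "tz": 0, "roll": 0}, {"tx": 0, "ty": 0, "tz": 0, "roll": 0}]'

```text
t: 8.75
eef_pos: [524.8, 131.2, 124.8]
tcp_rot: [3.142, -0.0, 2.684]
ft_force: [0.1, -0.5, 0.5]
opening: 0.007
grip_force: 0.0
```

Request:
step_arm --moves '[{"tx": 0, "ty": 0, "tz": 0, "roll": 0}, {"tx": 0, "ty": 0, "tz": 0, "roll": 0}, {"tx": 0, "ty": 0, "tz": 0, "roll": 0}, {"tx": 0, "ty": 0, "tz": 0, "roll": 0}, {"tx": 0, "ty": 0, "tz": 0, "roll": 0}, {"tx": 0, "ty": 0, "tz": 0, "roll": 0}, {"tx": 0, "ty": 0, "tz": 0, "roll": 0}, {"tx": 0, "ty": 0, "tz": 0, "roll": 0}, {"tx": 0, "ty": 0, "tz": 0, "roll": 0}, {"tx": 0, "ty": 0, "tz": 0, "roll": 0}, {"tx": 0, "ty": 0, "tz": 0, "roll": 0}, {"tx": 0, "ty": 0, "tz": 0, "roll": 0}]'

```text
t: 9.75
eef_pos: [524.7, 131.2, 124.8]
tcp_rot: [3.142, 0.0, 2.684]
ft_force: [-0.8, 0.1, -1.2]
opening: 0.003
grip_force: 0.0
```

Request:
step_arm --moves '[{"tx": 0, "ty": 0, "tz": 0, "roll": 0}, {"tx": 0, "ty": 0, "tz": -10, "roll": 0}, {"tx": 0, "ty": 0, "tz": -30, "roll": 0}, {"tx": 0, "ty": 0, "tz": -60, "roll": 0}, {"tx": 0, "ty": 0, "tz": -90, "roll": 0}, {"tx": 0, "ty": 0, "tz": -110, "roll": 0}, {"tx": 0, "ty": 0, "tz": -120, "roll": 0}]'

```text
t: 10.33
eef_pos: [525.3, 131.4, 248.3]
tcp_rot: [3.139, 0.004, 2.684]
ft_force: [0.4, -0.2, 0.1]
opening: 0.001
grip_force: 0.0
```

```bash
python3 - <<'E'
from h import *
go(538.2,-128,180)
E
```

```text
10.3333 [525.3 131.4 248.3] shift [-125.9 -227.1   68.2]
```

Request:
step_arm --moves '[{"tx": -126, "ty": -227, "tz": 0, "roll": 0}, {"tx": -126, "ty": -227, "tz": 0, "roll": 0}, {"tx": -126, "ty": -227, "tz": 0, "roll": 0}, {"tx": -126, "ty": -227, "tz": 0, "roll": 0}, {"tx": -126, "ty": -227, "tz": 0, "roll": 0}, {"tx": -126, "ty": -227, "tz": 0, "roll": 0}, {"tx": -126, "ty": -227, "tz": 0, "roll": 0}, {"tx": -126, "ty": -227, "tz": 68, "roll": 0}, {"tx": -126, "ty": -227, "tz": 68, "roll": 0}, {"tx": -126, "ty": -227, "tz": 68, "roll": 0}, {"tx": -126, "ty": -227, "tz": 68, "roll": 0}, {"tx": -126, "ty": -227, "tz": 68, "roll": 0}]'

```text
t: 11.33
eef_pos: [538.0, -127.9, 178.1]
tcp_rot: [3.141, 0.001, 2.684]
ft_force: [1.1, -0.5, 0.6]
opening: 0.007
grip_force: 0.0
```

```bash
python3 - <<'E'
from h import *
shot('wrist');d=shot('wrist','w4.png');print(proj(d,np.array([538.2,-128,36])));go(538.2,-128,75)
E
```

```text
[255.49948144 180.40877411]
11.4333 [ 538.2 -127.9  178.5] shift [ 2.000e-01 -1.000e-01  1.035e+02]
```

View pics/w4.png

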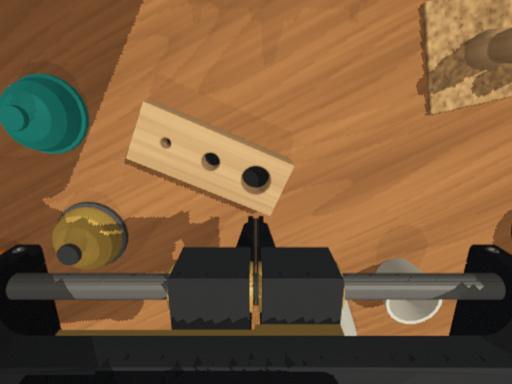

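The widest hole is at (256,180), where predicted. I descend to 20 mm above the mouth and dwell.

Request:
step_arm --moves '[{"tx": 0, "ty": 0, "tz": 25, "roll": 0}, {"tx": 0, "ty": 0, "tz": 50, "roll": 0}, {"tx": 0, "ty": 0, "tz": 75, "roll": 0}, {"tx": 0, "ty": 0, "tz": 90, "roll": 0}, {"tx": 0, "ty": 0, "tz": 98, "roll": 0}, {"tx": 0, "ty": 0, "tz": 102, "roll": 0}, {"tx": 0, "ty": 0, "tz": 103, "roll": 0}, {"tx": 0, "ty": 0, "tz": 103, "roll": 0}, {"tx": 0, "ty": 0, "tz": 103, "roll": 0}, {"tx": 0, "ty": 0, "tz": 103, "roll": 0}, {"tx": 0, "ty": 0, "tz": 103, "roll": 0}, {"tx": 0, "ty": 0, "tz": 103, "roll": 0}]'

```text
t: 12.43
eef_pos: [537.6, -128.1, 74.2]
tcp_rot: [3.141, 0.001, 2.684]
ft_force: [0.2, 0.6, 0.6]
opening: 0.007
grip_force: 0.0
```

Request:
step_arm --moves '[{"tx": 0, "ty": 0, "tz": 0, "roll": 0}, {"tx": 0, "ty": 0, "tz": 0, "roll": 0}, {"tx": 0, "ty": 0, "tz": 0, "roll": 0}, {"tx": 0, "ty": 0, "tz": 0, "roll": 0}, {"tx": 0, "ty": 0, "tz": 0, "roll": 0}, {"tx": 0, "ty": 0, "tz": 0, "roll": 0}, {"tx": 0, "ty": 0, "tz": 0, "roll": 0}, {"tx": 0, "ty": 0, "tz": 0, "roll": 0}, {"tx": 0, "ty": 0, "tz": 0, "roll": 0}, {"tx": 0, "ty": 0, "tz": 0, "roll": 0}, {"tx": 0, "ty": 0, "tz": 0, "roll": 0}, {"tx": 0, "ty": 0, "tz": 0, "roll": 0}]'

```text
t: 13.43
eef_pos: [537.5, -128.0, 73.8]
tcp_rot: [3.141, 0.0, 2.684]
ft_force: [0.3, 1.0, 0.1]
opening: 0.002
grip_force: 0.0
```

Request:
step_arm --moves '[{"tx": 0, "ty": 0, "tz": 0, "roll": 0}, {"tx": 0, "ty": 0, "tz": 0, "roll": 0}, {"tx": 0, "ty": 0, "tz": 0, "roll": 0}, {"tx": 0, "ty": 0, "tz": 0, "roll": 0}, {"tx": 0, "ty": 0, "tz": 0, "roll": 0}, {"tx": 0, "ty": 0, "tz": 0, "roll": 0}, {"tx": 0, "ty": 0, "tz": 0, "roll": 0}, {"tx": 0, "ty": 0, "tz": 0, "roll": 0}, {"tx": 0, "ty": 0, "tz": 0, "roll": 0}, {"tx": 0, "ty": 0, "tz": 0, "roll": 0}, {"tx": 0, "ty": 0, "tz": 0, "roll": 0}, {"tx": 0, "ty": 0, "tz": 0, "roll": 0}]'

```text
t: 14.43
eef_pos: [537.4, -128.1, 73.8]
tcp_rot: [3.142, 0.0, 2.684]
ft_force: [0.1, -0.2, -0.3]
opening: 0.001
grip_force: 0.0
```

Request:
step_arm --moves '[{"tx": 0, "ty": 0, "tz": 0, "roll": 0}, {"tx": 0, "ty": 0, "tz": 0, "roll": 0}, {"tx": 0, "ty": 0, "tz": 0, "roll": 0}, {"tx": 0, "ty": 0, "tz": 0, "roll": 0}, {"tx": 0, "ty": 0, "tz": 0, "roll": 0}, {"tx": 0, "ty": 0, "tz": 0, "roll": 0}, {"tx": 0, "ty": 0, "tz": 0, "roll": 0}, {"tx": 0, "ty": 0, "tz": 0, "roll": 0}, {"tx": 0, "ty": 0, "tz": 0, "roll": 0}, {"tx": 0, "ty": 0, "tz": 0, "roll": 0}, {"tx": 0, "ty": 0, "tz": 0, "roll": 0}, {"tx": 0, "ty": 0, "tz": 0, "roll": 0}]'

```text
t: 15.43
eef_pos: [537.5, -128.1, 73.8]
tcp_rot: [3.142, 0.0, 2.684]
ft_force: [0.0, -0.1, 0.4]
opening: 0.006
grip_force: 0.0
```

```bash
python3 - <<'E'
from h import *
go(538.2,-128,75);shot('side','s5.png')
E
```

```text
15.4333 [ 537.5 -128.1   73.8] shift [-0.6  0.4 -1.2]
```

View pics/s5.png

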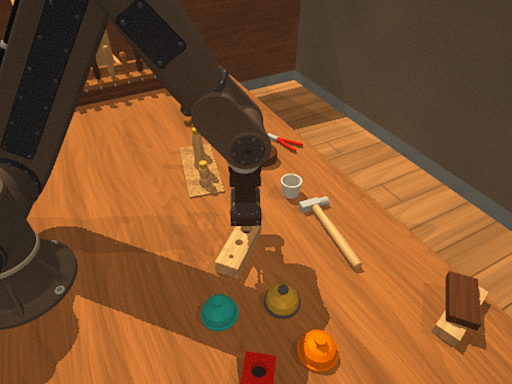

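The fingertips are above the wide hole at (246,228), about 19 mm up. The handles, cup and hammer stand where they were. I hand the job in.

```bash
python3 -c "
from cell import env
print(env.job_done())"
```

```text
the job is handed in; nothing more can be done
None
```

I rang the brass bell, pointed at the shortest handle for about 3 s, then at the block's widest hole for over 3 s, and handed the job in at about 15.5 s still pointing there, with only the bell touched.

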